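# Load the hand press's locating post with its two stepped collars

### The arm

A 6-joint arm with a two-finger parallel gripper is mounted at the origin on the work surface. World frame = base frame: x ahead of the robot, y to its left, z up, the work surface at z = 0. Lengths are in m, angles in rad, forces in N, time in s.
With the tool pointing down it reaches from about 0.4 to 0.825 m from the base axis. Payload 7 kg.
Tool frame: the origin (TCP) lies between the finger pads; the fingertips stand 11 mm ahead of it and the grasp point (between the pads) lies 8 mm behind it; z points along the fingers, y is the direction in which the jaws open and shut (so a half turn about z gives the same grasp; the last joint's range is limited). The gripper opens to 88 mm and grips with 3 to 60 N. Pads are 19 mm wide; open, the fingers measure 130 mm over their backs; the gripper's body (78 mm by 193 mm) begins 47 mm behind the grasp point.
Start: joints at [-1.006, 0.359, 0.012, 0, -1.224, -0.288], TCP at [0.184, -0.649, 0.238] pointing down, gripper open.
Joint ranges: [-3.07, 3.07], [-1.43, 2.12], [-1.02, 1.25], [-3.03, 1.67], [-3.05, -0], [-3.03, 3.03]. Speed limits (rad/s): [2.39, 2.39, 3.01, 3.14, 3.14, 3.14].

### API

Orientations are given as [roll, pitch, yaw] about the fixed x, y, z axes, in that order (R = Rz(yaw) Ry(pitch) Rx(roll)).
In Python, from station import arm gives the robot as it stands.
- The arm moves only by the tool jog_arm, never from a script. Its argument "plan" is text: rows parted by semicolons, each of 7 numbers parted by spaces: the shift along the world's x, y, z in m, then the turn, a rotation vector about the world's x, y, z in rad, then the gripper command: -1 is shut, 1 is fully open, values between are in proportion. In form: dx dy dz rx ry rz hand; .... A call has 1 to 8 rows; each row shifts and turns the pose as measured when the row begins; what a row does not reach is not made up. A row lasts 1/12 s, in which the tool goes at most 41.7 mm and 7.16 degrees, less where a joint would pass 70% of its speed; a pose out of reach is approached as far as the arm can. A call with a gripper value outside its range is refused whole. The fingers move at their own pace and stop on an object; "grip_force" is the grip in N (left out, the last holds). Time passes only in rows, so rows that do not move let the fingers close. It gives the time, the measured TCP pose, the force and the opening at its end, in the units of the state.
- arm.get_state(): the state, without advancing time (a new reading comes with each control period).
- arm.grab_frame(name): name is "side" or "top" or "wrist"; returns the picture (400x640x3 uint8, blue, green, red); there is no depth.
- arm.camera_model(name): a dict with "vertical_fov" (degrees; the focal length in pixels is half the picture's height over the tangent of half this angle, whatever the lens; pixels are square), "cx", "cy" (the principal point, pixels), "k1" (the pictures are not rectified: a ray, as slopes to the right and down, at radius r is drawn at 1 + k1 r^2 times it, then the intrinsics apply), "origin" and "attitude" of the camera in the world. Camera axes: x right, y down, z forward; pixel columns grow to the right and rows downward; lengths in m; the calibration is good to about 2 mm. A picture is of the moment at which its call begins: read the wrist's pose just before it. camera_model takes no time and is no camera call; for the wrist camera it gives the pose at the moment of the call.
- arm.job_done(): hands the job in, once; it reports no verdict.
The state is a dict: "t": time; "q": joint angles; "qd": joint speeds; "joint_efforts": joint torques, N m; "eef_pos": TCP position; "ee_rot": TCP orientation; "force": force on the tool from outside, world axes, zero at the start; "moment": the same for the moment, N m; "width": finger opening in m.
Only numpy, scipy, OpenCV 4.12 (cv2) and the standard library are available. Lean on these libraries where they do the work, as an engineer would, in place of code of your own. Each camera call takes 0.05 s, during which the arm holds its last target. There are 200 camera calls.

### The job

Set the hand press up for the next frame corners: slide the blue wide-bore collar and then the yellow narrow-bore collar along the bench between the guide rails and onto the press's horizontal locating post. Push them fully home under the overhanging head, so that the blue collar sits flush against the press's shoulder and the yellow one flush against the blue. Leave the hammer, the tin, the sanding block and the oak corners where they are.

Things in the scene. Friction and masses are not known exactly. Their poses are not given: they have to be found in the camera images.
- press: Dark cast iron hand press, fixed. Origin: on the bench (z=0) below the root of its level locating post, in the plane of the flat shoulder the blue collar ends against. +y runs along the post from root to tip, away from the machine; +x sideways; z up. The machine fills y -220 to 0, x -80 to 80 mm; its lever rises behind, to 360 mm above the bench. Collars slide on the bench itself.
- post_tip (a point): Centre of the free end of the steel post: x=0, y=100 mm in the press frame, 32 mm above the bench, axes as the press. The post is stepped: thick part 33 mm diameter from y=0 to 52 mm (last 7 mm tapered), thin part 21 mm diameter on to the tip (last 16 mm tapered).
- rail_mouth (a point): On the bench midway between the mouths of the two guide rails: x=0, y=177 mm in the press frame. Rails 14 mm high, 12 mm wide; inner faces at x=-34.5 and +34.5 mm from y=0 to 140 mm, then flaring out to x=+-58 mm at y=177 mm. No plate between them.
- head_edge (a point): Middle of the lower front edge of the press's overhanging head: x=0, y=50 mm in the press frame, 86 mm above the bench. The head is 66 mm wide, 75 mm tall, and covers the post from y=0 to 50 mm; a ram stands on it up to 250 mm above the bench.
- collar_blue: Blue aluminium collar, square outside: 64 mm wide (its x), 55 mm long (its y), 64 mm high, about 0.44 kg, standing on the bench. Round 40 mm bore along its y, 32 mm above its underside. Origin: centre of the underside. Either end may go first. Passes over the thick part of the post; home with its origin at y=27.5 mm in the press frame.
- collar_yellow: Yellow aluminium collar, outside sizes, axes and origin as the blue one (64 wide, 55 long, 64 mm high), about 0.53 kg. Its bore along y is only 27 mm in diameter, 32 mm above its underside, so it passes over only the thin part of the post. Home behind the blue collar with its origin at y=82.5 mm in the press frame.
- hammer: Bystander: red steel tack hammer lying on the bench, 270 mm long.
- tin: Bystander: round open tin of brass turn buttons, 96 mm diameter, 45 mm high, origin at the centre of its underside.
- sanding_block: Bystander: grey rubber sanding block 66 x 124 x 42 mm, origin at the centre of its underside.
- oak_corner_1: Bystander: L-shaped oak frame corner, 150 mm a side, 42 mm wide, 28 mm high, origin at the middle of its square, on its underside.
- oak_corner_2: Bystander: a second L-shaped oak frame corner, same sizes.
Not all that is in view belongs to the job. Of the things shaped like the collar_yellow, the yellow one is meant. Several things look just like the collar_blue: the one meant starts farthest to the robot's right.

How it is judged:
By the outcome, as a careful person would: the job done as asked, in the order asked, and still so for the second after the job is handed in, with the robot touching nothing.
It also fails if it takes over 72 s, if anything falls off the work surface, if the arm or the gripper's body presses on something with over 40 N, if the wrist force passes 120 N, or if a joint passes its speed limit or range.

## Working session

There is one attempt and no reset: what is moved stays moved. The work goes in short steps, Python scripts to look and compute and a tool call to move; the robot and the scene stay as the last step left them, time stands still between calls to the robot, and variables do not carry over. Pictures are saved under pics/ and viewed, about 8 in all and at most 12, crops included, and the job is handed in when it is done.

Besides the shell and the picture viewer there is one more tool, called after "Request:" in YAML: its name, and indented under it one key for each argument. jog_arm: Moves the arm, as the interface text tells. Its arguments: {"type":"object","properties":{"plan":{"type":"string"},"grip_force":{"type":"number"}},"required":["plan"]}

```bash
mkdir -p pics; ls; python3 - <<'E'
from station import arm
import cv2
for n in("side","top","wrist"):
    cv2.imwrite(f"pics/{n}0.png",arm.grab_frame(n)); print(n,arm.camera_model(n))
print(arm.get_state())
E
```

```text
pics
side {'vertical_fov': 54.29957634162789, 'cx': 323.88867606041634, 'cy': 200.18148353129794, 'k1': -0.02610339076210475, 'origin': array([0.26687753, 0.76269398, 0.66833732]), 'attitude': array([-2.27702884,  0.00270601, -2.68915594])}
top {'vertical_fov': 46.79378506028383, 'cx': 327.92101519703084, 'cy': 189.83742103493432, 'k1': -0.10024494825690584, 'origin': array([0.39619087, 0.14341917, 1.3595883 ]), 'attitude': array([-2.98815248e+00, -4.96586562e-04, -1.57988273e+00])}
wrist {'vertical_fov': 69.15592580110003, 'cx': 321.21713054586826, 'cy': 199.5455118391066, 'k1': -0.015230613939946862, 'origin': array([ 0.10907977, -0.67096178,  0.38435966]), 'attitude': array([ 2.84964992e+00, -7.25733987e-04,  1.84543595e+00])}
{'t': 0.15, 'q': array([-1.00589836e+00,  3.59224029e-01,  1.12230056e-02, -2.06020777e-04,
       -1.22412102e+00, -2.88055344e-01]), 'qd': array([ 6.64256318e-04, -2.71044164e-03,  2.40462463e-03,  2.34231717e-03,
       -6.79300518e-05, -7.14688984e-04]), 'joint_efforts': array([ 4.21797722e-04, -5.83274209e+01,  2.93289578e+01,  7.00122088e+00,
        8.73264391e-03, -1.27900162e-04]), 'eef_pos': array([ 0.18430938, -0.64895444,  0.23682543]), 'ee_rot': array([ 3.14026654e+00, -1.90930052e-04, -2.86482003e+00]), 'force': array([ 0.34525779,  0.11712545, -0.47797504]), 'moment': array([ 0.02906696,  0.02561339, -0.05217624]), 'width': 0.08796249395319297}
```

View pics/top0.png

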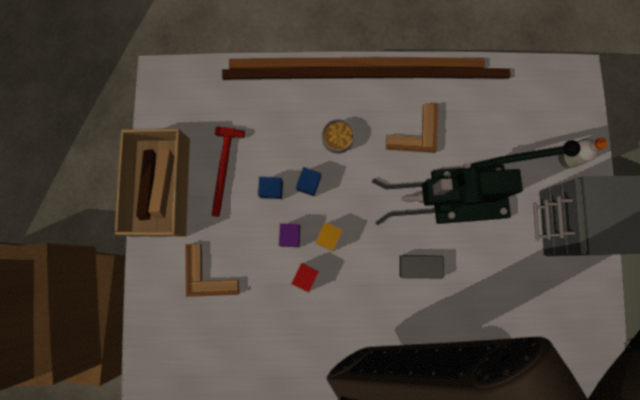

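View pics/side0.png

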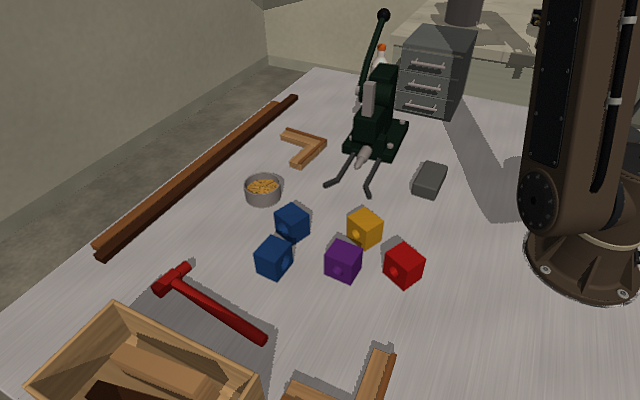

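The top view shows two blue collars at (270,187) and (308,181). Image right is the robot's right, so the one at (308,181) is meant. Yellow is at (328,236), and the press post tip is at about (405,197), with the mouth facing left in the image (+y world).

```bash
cat >h.py <<'E'
import numpy as np, cv2
from scipy.spatial.transform import Rotation as R
def K(m): f=200/np.tan(np.radians(m['vertical_fov'])/2); return f
def ray(m,uv):
    uv=np.atleast_2d(np.array(uv,float)); f=K(m)
    d=(uv-[m['cx'],m['cy']])/f; s=d.copy()
    for _ in range(20): s=d/(1+m['k1']*(s**2).sum(1,keepdims=True))
    v=np.c_[s,np.ones(len(s))]
    return R.from_euler('xyz',m['attitude']).apply(v)
def onz(m,uv,z):
    v=ray(m,uv); o=np.array(m['origin']); return o+v*((z-o[2])/v[:,2:3])
def tri(ms,uvs):
    A=np.zeros((3,3));b=np.zeros(3);L=[]
    for m,uv in zip(ms,uvs):
        v=ray(m,uv)[0]; v/=np.linalg.norm(v); P=np.eye(3)-np.outer(v,v); A+=P; b+=P@m['origin']; L.append((P,m['origin']))
    x=np.linalg.solve(A,b); return x,[np.linalg.norm(P@(x-o)) for P,o in L]
def proj(m,p):
    c=R.from_euler('xyz',m['attitude']).inv().apply(np.atleast_2d(p)-m['origin']); s=c[:,:2]/c[:,2:]
    return s*(1+m['k1']*(s**2).sum(1,keepdims=True))*K(m)+[m['cx'],m['cy']]
E
python3 - <<'E'
import cv2,numpy as np
from h import *
from station import arm
t=cv2.imread('pics/top0.png'); s=cv2.imread('pics/side0.png')
a=cv2.resize(t[155:255,255:355],(400,400),interpolation=cv2.INTER_CUBIC)
b=cv2.resize(t[160:235,365:465],(400,300),interpolation=cv2.INTER_CUBIC); b=cv2.convertScaleAbs(b,alpha=1.8)
c=cv2.resize(s[110:210,310:430],(400,333),interpolation=cv2.INTER_CUBIC)
d=cv2.resize(s[190:290,250:390],(400,286),interpolation=cv2.INTER_CUBIC)
o=np.zeros((600,800,3),np.uint8)
o[:300,:400]=a[:300]; o[:300,400:]=b; o[300:,400:]=c[:300]; o[300:586,:400]=d
cv2.imwrite('pics/crop1.png',o)
for nm,im in(('top',t),('side',s)):
  m=arm.camera_model(nm); h=cv2.cvtColor(im,cv2.COLOR_BGR2HSV)
  for c,lo,hi in(('blue',100,115),('yel',18,30)):
    k=cv2.inRange(h,(lo,150,40),(hi,255,255)); n,l,st,ce=cv2.connectedComponentsWithStats(k)
    for i in range(1,n):
      if st[i,4]>60:
        v=h[...,2][l==i]; print(nm,c,st[i],ce[i],np.histogram(v,8)[0:2])
E
```

```text
top blue [297 169  23  25 392] [308.18367347 181.03571429] (array([  2,   7,  11,  10,  10,  16, 141, 195]), array([45.   , 48.125, 51.25 , 54.375, 57.5  , 60.625, 63.75 , 66.875,
       70.   ]))
top blue [259 178  23  20 404] [269.88366337 187.4529703 ] (array([  6,   9,   8,   7,  17,  23, 163, 171]), array([40.  , 43.75, 47.5 , 51.25, 55.  , 58.75, 62.5 , 66.25, 70.  ]))
top yel [326 123  26  24 296] [337.65878378 134.92905405] (array([25, 34, 21, 40, 59, 55, 51, 11]), array([ 88.   ,  93.625,  99.25 , 104.875, 110.5  , 116.125, 121.75 ,
       127.375, 133.   ]))
top yel [316 223  26  27 425] [328.45882353 235.92470588] (array([  4,   4,  11,  22,  21,  82, 238,  43]), array([113.   , 115.875, 118.75 , 121.625, 124.5  , 127.375, 130.25 ,
       133.125, 136.   ]))
side blue [ 254  202   56   80 2267] [281.52536392 241.92280547] (array([ 35,  69, 301, 452, 316, 715, 327,  52]), array([ 40.   ,  48.125,  56.25 ,  64.375,  72.5  ,  80.625,  88.75 ,
        96.875, 105.   ]))
side yel [247 179  31  14 252] [262.02380952 186.11904762] (array([ 2,  4,  9, 14, 37, 58, 99, 29]), array([ 76. ,  88.5, 101. , 113.5, 126. , 138.5, 151. , 163.5, 176. ]))
side yel [ 347  207   37   44 1130] [364.44070796 227.87876106] (array([ 29,   5,  19, 240, 316,  46, 450,  25]), array([ 60.   ,  75.375,  90.75 , 106.125, 121.5  , 136.875, 152.25 ,
       167.625, 183.   ]))
```

View pics/crop1.png

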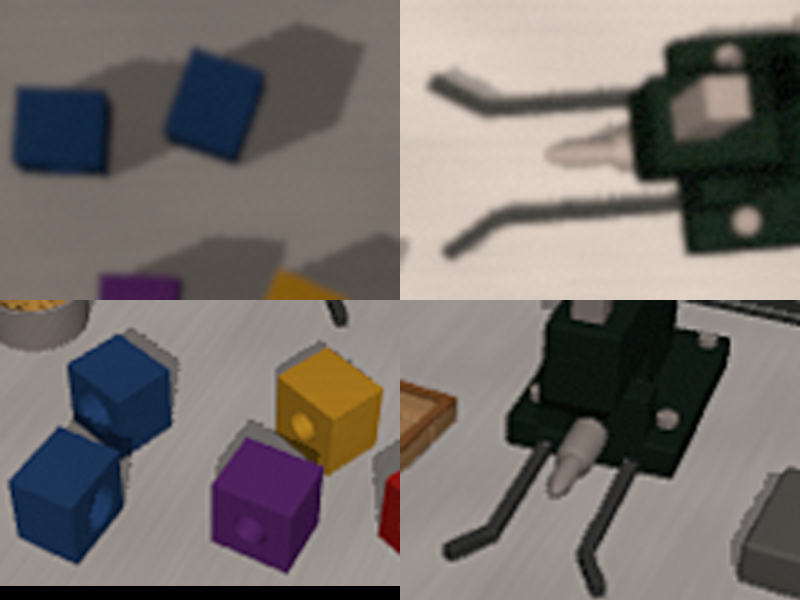

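Far-side blue and yellow both show the bore on their left face in the side view. Post tip in top is near (402,198), and the rails run about 4° off the image row. Next I'll compute coarse poses.

```bash
python3 - <<'E'
from h import *
from station import arm
t=cv2.imread('pics/top0.png'); s=cv2.imread('pics/side0.png'); T=arm.camera_model('top');S=arm.camera_model('side')
def face(im,x0,y0,x1,y1,hl,hh,vlo):
    U=8; c=cv2.resize(im[y0:y1,x0:x1],None,fx=U,fy=U,interpolation=cv2.INTER_CUBIC); h=cv2.cvtColor(c,cv2.COLOR_BGR2HSV)
    k=cv2.inRange(h,(hl,130,vlo),(hh,255,255)); k=cv2.morphologyEx(k,cv2.MORPH_OPEN,np.ones((9,9)))
    ct=max(cv2.findContours(k,0,1)[0],key=cv2.contourArea); f=lambda p:(np.array(p)+.5)/U-.5+[x0,y0]
    r=cv2.minAreaRect(ct); M=cv2.moments(ct)
    return f(cv2.boxPoints(r)), f([M['m10']/M['m00'],M['m01']/M['m00']]), cv2.contourArea(ct)/U/U
for nm,a,b in(('blue',(t,290,162,328,200,98,118,58),(s,270,200,315,245,95,125,None)),('yel',(t,308,215,348,257,16,32,124),(s,343,203,390,255,16,32,None))):
    q,c,A=face(*a); P=onz(T,q,.064); print(nm,'area px',A,'ctr',onz(T,c,.064)[0].round(4),'rectctr',P.mean(0).round(4)); e=P[1]-P[0],P[2]-P[1]
    for v in e: print('  edge mm',(np.linalg.norm(v)*1e3).round(1),'dir deg',np.degrees(np.arctan2(v[1],v[0])).round(1))
    vh=80 if nm=='blue' else 110
# post tip & rails, crops: top(4x, origin 365,160), side (3.333x, origin 310,110)
ct=lambda x,y:((x-400)/4+365,y/4+160); cs=lambda x,y:((x-400)/3.333+310,(y-300)/3.333+110)
for nm,a,b in(('tip',(548,153),(556,492)),('railR mouth',(432,82),(447,551)),('railL mouth',(450,254),(597,588)),('bendA',(486,105),(493,532)),('bendB',(500,213),(587,552))):
    x,e=tri((T,S),(ct(*a),cs(*b))); print(nm,x.round(4),np.round(e,4),'z=.014:',onz(T,ct(*a),.014)[0].round(4))
# side corners of far blue / yellow top faces, crop d 400/140=2.857 origin (250,190)
cd=lambda x,y:(x/2.857+250,(y-300)/2.857+190)
for nm,z in (('blue',[(68,368),(121,335),(170,373),(117,411)]),('yel',[(276,384),(325,348),(381,384),(331,421)])):
    print(nm,'side @.064',onz(S,[cd(*p) for p in z],.064).round(4).tolist())
E
```

```text
blue area px 366.734375 ctr [0.6248 0.1971 0.064 ] rectctr [0.6249 0.197  0.064 ]
  edge mm 61.3 dir deg -18.5
  edge mm 53.0 dir deg -109.6
yel area px 390.3515625 ctr [0.4655 0.1411 0.064 ] rectctr [0.4657 0.1409 0.064 ]
  edge mm 61.8 dir deg -25.2
  edge mm 52.3 dir deg -115.3
tip [ 0.5743 -0.0745  0.0309] [0.0007 0.0007] z=.014: [ 0.5772 -0.0771  0.014 ]
railR mouth [0.634  0.0068 0.0049] [0.0015 0.0015] z=.014: [0.631  0.0073 0.014 ]
railL mouth [ 0.506  -0.0036  0.0038] [0.0017 0.0017] z=.014: [ 0.5036 -0.0029  0.014 ]
bendA [ 0.6139 -0.034   0.0036] [0.0013 0.0013] z=.014: [ 0.6134 -0.0323  0.014 ]
bendB [ 0.5328 -0.042   0.0044] [0.0015 0.0015] z=.014: [ 0.5333 -0.0403  0.014 ]
blue side @.064 [[0.6606, 0.2195, 0.064], [0.6422, 0.1655, 0.064], [0.584, 0.1891, 0.064], [0.6008, 0.2451, 0.064]]
yel side @.064 [[0.5027, 0.1641, 0.064], [0.4836, 0.1071, 0.064], [0.4279, 0.128, 0.064], [0.4486, 0.1836, 0.064]]
```

Checks: the post tip triangulates to z=31 mm (32 given), and the collar edges come out at 61×53 mm (64×55 given). The press yaw is about 5°. I'm heading for the blue collar, passing inboard of the press.

Request:
jog_arm:
  plan: "0.015 0.038 0.004 0 0 0.107 1;0.015 0.038 0.004 0 0 0.107 1;0.015 0.038 0.004 0 0 0.107 1;0.015 0.038 0.004 0 0 0.107 1;0.015 0.038 0.004 0 0 0.107 1;0.015 0.038 0.004 0 0 0.107 1;0.015 0.038 0.004 0 0 0.107 1;0.015 0.038 0.004 0 0 0.107 1"
  grip_force: 30

```text
t: 0.82
eef_pos: [0.3002, -0.3411, 0.2609]
ee_rot: [3.129, -0.002, -1.984]
force: [2.0, -0.6, 0.2]
width: 0.0875
```

Request:
jog_arm:
  plan: "0.016 0.038 0.002 0 0 0.07 1;0.016 0.038 0.002 0 0 0 1;0.016 0.038 0 0 0 0 1;0.016 0.038 0 0 0 0 1;0.018 0.037 0 0 0 0 1;0.022 0.034 0 0 0 0 1;0.024 0.033 0 0 0 0 1;0.026 0.032 0 0 0 0 1"

```text
t: 1.48
eef_pos: [0.4501, -0.045, 0.2682]
ee_rot: [3.137, 0.003, -1.901]
force: [0.2, -1.1, -0.5]
width: 0.0882
```

Request:
jog_arm:
  plan: "0.026 0.032 0 0 0 0 1;0.026 0.032 0 0 0 0 1;0.026 0.032 0 0 0 0 1;0.026 0.032 0 0 0 0 1;0.026 0.032 0 0 0 0 1;0.02 0.03 0 0 0 0 1;0.01 0.02 0 0 0 0 1;0 0 0 0 0 0 1"

```text
t: 2.15
eef_pos: [0.613, 0.1773, 0.2652]
ee_rot: [3.137, 0.002, -1.894]
force: [-0.6, -0.4, -0.4]
width: 0.0876
```

```bash
python3 - <<'E'
from station import arm
import cv2,pickle
st=arm.get_state(); m=arm.camera_model('wrist'); im=arm.grab_frame('wrist'); cv2.imwrite('pics/w1.png',im); pickle.dump(m,open('w1.pkl','wb'))
print(st['eef_pos'],st['ee_rot'],st['q'],abs(st['qd']).max(),m)
E
```

```text
[0.61295114 0.17734529 0.26521717] [ 3.13707854e+00  2.24172640e-03 -1.89409783e+00] [ 0.58396398  0.28447892 -0.02913634 -0.00518844 -1.25819919 -0.90566231] 0.014014475362325947 {'vertical_fov': 69.15592580110003, 'cx': 321.21713054586826, 'cy': 199.5455118391066, 'k1': -0.015230613939946862, 'origin': array([0.58857854, 0.10218462, 0.41254849]), 'attitude': array([ 2.84729779, -0.00499053,  2.81623704])}
```

View pics/w1.png

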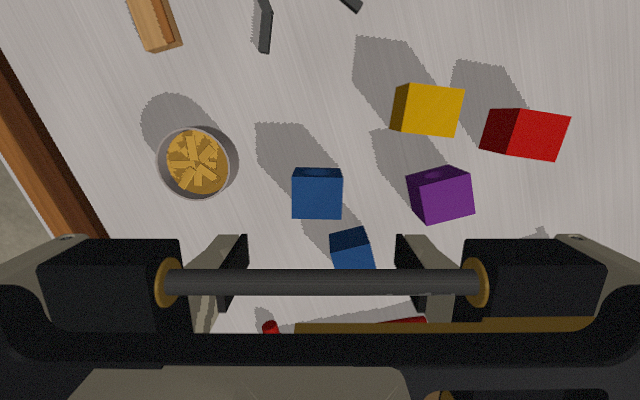

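Wrist view: the target blue collar's top face is at about (292–342, 178–219) with its bore end facing the press. The yellow one is at (430,110), the second blue at (353,248), below the target in the image.

```bash
cat >>h.py <<'E'
def topface(im,box,hl,hh,vlo,ch=2):
    x0,y0,x1,y1=box;U=6; c=cv2.resize(im[y0:y1,x0:x1],None,fx=U,fy=U,interpolation=cv2.INTER_CUBIC); h=cv2.cvtColor(c,cv2.COLOR_BGR2HSV)
    k=cv2.inRange(h,(hl,100,vlo),(hh,255,255)); k=cv2.morphologyEx(k,cv2.MORPH_OPEN,np.ones((13,13)))
    ct=max(cv2.findContours(k,0,1)[0],key=cv2.contourArea); q=cv2.approxPolyDP(cv2.convexHull(ct),14,True)[:,0]
    return (q+.5)/U-.5+[x0,y0]
def rect(P):
    (c,s,a)=cv2.minAreaRect((P[:,:2]*1e4).astype(np.float32)); b=cv2.boxPoints((c,s,a))/1e4
    e=[b[1]-b[0],b[2]-b[1]]; e.sort(key=lambda v:np.linalg.norm(v)); n=[np.linalg.norm(v) for v in e]
    ang=np.degrees(np.arctan2(e[1][1],e[1][0])); ang=(ang+90)%180-90
    return np.array(c)/1e4,np.round(n,4),round(ang,1)
E
python3 - <<'E'
from h import *
import pickle
from station import arm
w=cv2.imread('pics/w1.png'); m=pickle.load(open('w1.pkl','rb')); T=arm.camera_model('top')
h=cv2.cvtColor(w,cv2.COLOR_BGR2HSV)
print(h[195,318],h[172,302],h[110,435],h[110,400])
for nm,box,hl,hh,a,b,tc in(('blue',(280,155,355,232),95,125,h[195,318,2],h[172,302,2],(308.2-.0,180.6)),('yel',(380,70,475,150),15,35,h[110,435,2],h[110,400,2],None)):
    q=topface(w,box,hl,hh,(int(a)+int(b))//2); P=onz(m,q,.064); print(nm,q.round(1).tolist(),rect(P))
    # height: vary z until rect sides match
    for z in (.056,.06,.068): print(z,rect(onz(m,q,z)))
E
```

```text
[107 177 114] [107 149  58] [ 22 225 184] [ 21 252  80]
blue [[291.2, 176.6], [342.1, 177.6], [340.6, 218.6], [291.8, 217.9]] (array([0.6257563, 0.1990613]), array([0.054 , 0.0625], dtype=float32), np.float32(-19.6))
0.056 (array([0.62660972, 0.2012849 ]), array([0.0552, 0.064 ], dtype=float32), np.float32(-19.6))
0.06 (array([0.62615752, 0.20023871]), array([0.0546, 0.0632], dtype=float32), np.float32(-19.7))
0.068 (array([0.62530488, 0.19801365]), array([0.0534, 0.0618], dtype=float32), np.float32(-19.7))
yel [[409.6, 82.1], [464.6, 88.9], [453.2, 137.4], [400.8, 131.6]] (array([0.46522334, 0.14225699]), array([0.0547, 0.0637], dtype=float32), np.float32(-24.9))
0.056 (array([0.46226621, 0.14311926]), array([0.056 , 0.0651], dtype=float32), np.float32(-24.7))
0.06 (array([0.4636832 , 0.14266003]), array([0.0553, 0.0644], dtype=float32), np.float32(-24.7))
0.068 (array([0.46663901, 0.14179714]), array([0.0541, 0.0629], dtype=float32), np.float32(-24.9))
```

Both views agree: blue at (0.6256, 0.198) with yaw −19.6°, yellow at (0.4653, 0.142) with yaw −25°. Next is descending on blue.

Request:
jog_arm:
  plan: "0.015 0.028 0 0.004 0 -0.019 1;0 0 -0.04 0 0 0 1;0 0 -0.04 0 0 0 1;0 0 -0.04 0 0 0 1;0 0 -0.04 0 0 0 1;0 0 -0.03 0 0 0 1;0 0 0 0 0 0 1"

```text
t: 2.78
eef_pos: [0.6262, 0.2014, 0.0732]
ee_rot: [3.141, 0.012, -1.916]
force: [-1.4, 0.3, -0.9]
width: 0.0879
```

Request:
jog_arm:
  plan: "0.002 0.004 -0.02 -0.011 0.004 0.01 1;0 0 -0.021 0 0 0 1;0 0 0 0 0 0 1;0 0 0 0 0 0 -1;0 0 0 0 0 0 -1;0 0 0 0 0 0 -1;0 0 0 0 0 0 -1"
  grip_force: 25

```text
t: 3.37
eef_pos: [0.6308, 0.2034, 0.0419]
ee_rot: [-3.137, 0.003, -1.906]
force: [-1.8, -0.7, -3.0]
width: 0.0662
```

Request:
jog_arm:
  plan: "0 0 0 0 0 0 -1;0 0 0 0 0 0 -1;0 0 0 0 0 0 -1"

```text
t: 3.62
eef_pos: [0.6308, 0.2035, 0.044]
ee_rot: [-3.136, 0.006, -1.907]
force: [0.4, -0.2, -4.1]
width: 0.0642
```

Request:
jog_arm:
  plan: "-0.010 -0.024 0 0 0 0.07 -1;-0.010 -0.024 0 0 0 0.07 -1;-0.012 -0.024 0 0 0 0.07 -1;-0.012 -0.024 0 0 0 0.07 -1;-0.012 -0.024 0 0 0 0.07 -1;-0.012 -0.024 0 0 0 0.075 -1;0 0 0 0 0 0 -1"

```text
t: 4.2
eef_pos: [0.5584, 0.0559, 0.0424]
ee_rot: [-3.139, 0.007, -1.458]
force: [0.0, 0.6, -5.2]
width: 0.064
```

```bash
python3 - <<'E'
from station import arm
import cv2,pickle
st=arm.get_state(); m=arm.camera_model('wrist'); im=arm.grab_frame('wrist'); cv2.imwrite('pics/w2.png',im); pickle.dump(m,open('w2.pkl','wb'))
print(st['t'],st['eef_pos'],st['ee_rot'],st['force'],st['q'].round(2),m['origin'])
E
```

```text
4.2 [0.55839351 0.05587484 0.04238967] [-3.13858016  0.00656176 -1.4575429 ] [ 0.04670316  0.61757162 -5.15502569] [ 0.44  0.38 -0.47 -0.01 -0.72 -0.33] [ 0.56684996 -0.02331913  0.18936314]
```

View pics/w2.png

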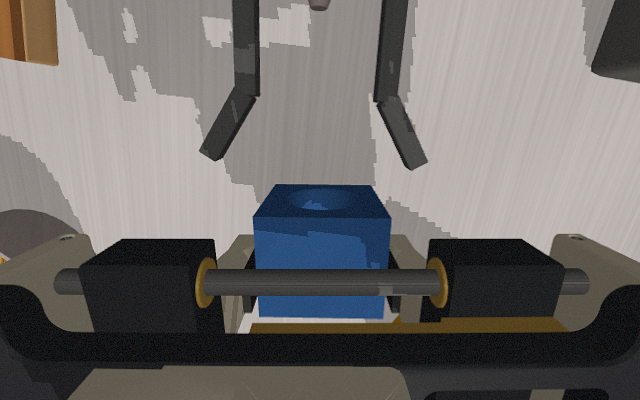

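The rails are clearly visible: inner edges at about x=259 and 376 in rows 0–95, mouth tips at about (205,155) and (420,165). The collar is held at (320,250), nearly aligned. Next I'll fit the rail lines.

```bash
cat > rails.py <<'E'
from h import *
def rails(im,m,rows=range(8,86,3),lx=(225,275),rx=(360,425)):
    g=cv2.cvtColor(im,cv2.COLOR_BGR2GRAY).astype(float); L=[];Rr=[];Lo=[];Ro=[]
    for y in rows:
        for (a,b),inn,out in((lx,L,Lo),(rx,Rr,Ro)):
            d=np.where(g[y,a:b]<92)[0]
            if len(d)<5: continue
            lo,hi=a+d[0]-.5,a+d[-1]+.5
            if inn is L: inn.append((hi,y));out.append((lo,y))
            else: inn.append((lo,y));out.append((hi,y))
    res=[]
    for p,z in((L,0),(Rr,0),(Lo,.014),(Ro,.014)):
        P=onz(m,p,z)[:,:2]
        vx,vy,x0,y0=cv2.fitLine(P.astype(np.float32),cv2.DIST_HUBER,0,1e-4,1e-4).ravel(); 
        if vy<0: vx,vy=-vx,-vy
        r=(P-[x0,y0])@[vy,-vx]; res.append((x0,y0,vx,vy,np.std(r)))
    return res
E
python3 - <<'E'
from rails import *
import pickle
im=cv2.imread('pics/w2.png');m=pickle.load(open('w2.pkl','rb'))
g=cv2.cvtColor(im,cv2.COLOR_BGR2GRAY); print(g[50,225:275].tolist()); print(g[50,360:420].tolist())
for r in rails(im,m):
    x0,y0,vx,vy,s=r; print('x at y=-.05,-.1:',(x0+vx/vy*(-.05-y0)).round(4),(x0+vx/vy*(-.1-y0)).round(4),'yaw',np.degrees(np.arctan2(-vx,vy)).round(2),'sd',s.round(4))
print('bends z0',onz(m,[(260,97),(376,101)],0).round(4).tolist(),'tips z.014',onz(m,[(200,153),(427,163)],.014).round(4).tolist())
# collar top face
q=topface(im,(240,175,400,235),95,125,30); print(q.round(0).tolist())
print('front top edge',onz(m,[(276,185),(375,185)],.064).round(4).tolist(),'back(sag) edge mid?',onz(m,[(254,216),(390,218)],.064).round(4).tolist())
E
```

```text
[142, 142, 142, 142, 144, 141, 142, 144, 98, 71, 79, 80, 71, 75, 74, 76, 78, 79, 77, 80, 78, 76, 81, 77, 81, 75, 76, 77, 72, 73, 41, 41, 42, 44, 54, 148, 146, 142, 140, 142, 142, 139, 138, 140, 142, 143, 141, 138, 141, 141]
[142, 140, 145, 144, 143, 140, 144, 145, 139, 141, 140, 139, 137, 139, 141, 142, 140, 103, 25, 29, 31, 40, 55, 60, 60, 58, 54, 55, 58, 50, 59, 55, 55, 58, 58, 56, 52, 59, 51, 56, 52, 48, 93, 138, 143, 143, 143, 142, 140, 143, 140, 140, 135, 175, 181, 182, 182, 185, 184, 184]
x at y=-.05,-.1: 0.6073 0.6109 yaw 4.11 sd 0.0002
x at y=-.05,-.1: 0.5375 0.5408 yaw 3.87 sd 0.0002
x at y=-.05,-.1: 0.6188 0.6219 yaw 3.6 sd 0.0002
x at y=-.05,-.1: 0.5261 0.5292 yaw 3.54 sd 0.0002
bends z0 [[0.6057, -0.0269, 0.0], [0.5341, -0.0325, 0.0]] tips z.014 [[0.6374, 0.0093, 0.014], [0.4997, 0.0001, 0.014]]
[[253.0, 217.0], [276.0, 184.0], [369.0, 185.0], [390.0, 218.0], [390.0, 234.0], [254.0, 234.0]]
front top edge [[0.5836, 0.0106, 0.064], [0.5398, 0.0057, 0.064]] back(sag) edge mid? [[0.5927, 0.0264, 0.064], [0.5303, 0.0204, 0.064]]
```

Rails: spacing 69.6 mm (69 given), yaw 3.9°, axis x = 0.5724 − 0.068(y+0.05). The tip estimate of 0.5743 agrees with that axis. Next I'll align the collar laterally and settle it.

Request:
jog_arm:
  plan: "0.0035 0 -0.0005 0 0 -0.02 -1;0.0035 0 -0.0005 0 0 -0.02 -1;0 0 0 0 0 0 -1;0 0 0 0 0 0 -1"

```text
t: 4.58
eef_pos: [0.5688, 0.0582, 0.0422]
ee_rot: [-3.136, 0.007, -1.507]
force: [-1.3, 0.2, -2.6]
width: 0.0638
```

Request:
jog_arm:
  plan: "-0.003 0 0 0 0 0.005 -1;0 0 0 0 0 0 -1;0 0 0 0 0 0 -1"

```text
t: 4.83
eef_pos: [0.5669, 0.0596, 0.0421]
ee_rot: [-3.135, 0.007, -1.5]
force: [0.2, -0.8, -2.7]
width: 0.0639
```

```bash
cat > chk.py <<'E'
from rails import *
from station import arm
import sys
st=arm.get_state(); m=arm.camera_model('wrist'); im=arm.grab_frame('wrist'); cv2.imwrite('pics/chk.png',im)
h=cv2.cvtColor(im,cv2.COLOR_BGR2HSV); a,b=(95,125) if sys.argv[1]=='b' else (15,35)
k=cv2.inRange(h,(a,120,30),(b,255,255))[:262]; k=cv2.morphologyEx(k,cv2.MORPH_OPEN,np.ones((5,5)))
n,l,s,c=cv2.connectedComponentsWithStats(k); i=1+np.argmax([s[j,4] if abs(c[j,0]-321)<60 else 0 for j in range(1,n)]); k=l==i
rows=[(y,np.where(k[y])[0]) for y in range(s[i,1],262) if k[y].sum()>20]
print(st['t'],st['eef_pos'],st['ee_rot'],st['force'].round(1))
w=[(y,x[0],x[-1]) for y,x in rows]; print(w[::5])
y,x0,x1=max(w[:60],key=lambda r:r[2]-r[1]-0.0*r[0]); print('widest row',y,x0,x1,'@.064',onz(m,[(x0-.5,y),(x1+.5,y)],.064)[:,:2].round(4).tolist())
y,x0,x1=w[2];print('front bottom',y,onz(m,[(x0-.5,y),(x1+.5,y)],0)[:,:2].round(4).tolist())
try:
  for r in rails(im,m,rows=range(5,60,3))[:2]:
    x,yy,vx,vy,sd=r; print('rail x@-.05',(x+vx/vy*(-.05-yy)).round(4),'yaw',np.degrees(np.arctan2(-vx,vy)).round(2),sd)
except Exception as e: print(e)
E
python3 chk.py b
```

```text
4.8333 [0.5668921  0.05961081 0.0421012 ] [-3.13499079  0.00675905 -1.50024332] [ 0.2 -0.8 -2.7]
[(184, np.int64(276), np.int64(303)), (189, np.int64(272), np.int64(372)), (194, np.int64(269), np.int64(375)), (199, np.int64(265), np.int64(378)), (204, np.int64(262), np.int64(381)), (209, np.int64(258), np.int64(384)), (214, np.int64(255), np.int64(387)), (219, np.int64(253), np.int64(390)), (224, np.int64(254), np.int64(390)), (229, np.int64(254), np.int64(389)), (234, np.int64(254), np.int64(389)), (239, np.int64(254), np.int64(389)), (244, np.int64(255), np.int64(388)), (249, np.int64(254), np.int64(388)), (254, np.int64(254), np.int64(388)), (259, np.int64(254), np.int64(388))]
widest row 218 253 390 @.064 [[0.6005, 0.0297], [0.5371, 0.0252]]
front bottom 186 [[0.6012, 0.031], [0.5362, 0.0265]]
rail x@-.05 0.6073 yaw 3.72 0.00016641844251909783
rail x@-.05 0.5375 yaw 3.7 0.0001599172383057363
```

Request:
jog_arm:
  plan: "-0.0015 0 -0.001 0 0 0 -1;0 0 -0.001 0 0 0 -1;0 0 0 0 0 0 -1"

```text
t: 5.13
eef_pos: [0.5665, 0.0599, 0.042]
ee_rot: [-3.132, 0.007, -1.499]
force: [-1.2, 0.7, -5.0]
width: 0.0641
```

Request:
jog_arm:
  plan: "0.001 -0.015 0 0 0 0 -1;0.001 -0.015 0 0 0 0 -1;0.001 -0.015 0 0 0 0 -1;0 0 0 0 0 0 -1"

```text
t: 5.47
eef_pos: [0.5693, 0.0155, 0.0418]
ee_rot: [-3.131, 0.008, -1.496]
force: [-0.3, -1.8, -0.8]
width: 0.064
```

```bash
python3 chk.py b
```

```text
5.4667 [0.56933092 0.01548317 0.04175984] [-3.131125    0.00816268 -1.4962169 ] [-0.3 -1.8 -0.8]
[(184, np.int64(275), np.int64(306)), (189, np.int64(272), np.int64(372)), (194, np.int64(268), np.int64(375)), (199, np.int64(265), np.int64(378)), (204, np.int64(262), np.int64(381)), (209, np.int64(258), np.int64(384)), (214, np.int64(255), np.int64(387)), (219, np.int64(253), np.int64(390)), (224, np.int64(254), np.int64(390)), (229, np.int64(254), np.int64(390)), (234, np.int64(254), np.int64(389)), (239, np.int64(254), np.int64(389)), (244, np.int64(255), np.int64(388)), (249, np.int64(254), np.int64(388)), (254, np.int64(254), np.int64(388)), (259, np.int64(255), np.int64(388))]
widest row 218 253 390 @.064 [[0.603, -0.0144], [0.5398, -0.0192]]
front bottom 186 [[0.6039, -0.0129], [0.539, -0.0178]]
rail x@-.05 0.6073 yaw 3.76 0.00017166880022096605
rail x@-.05 0.5373 yaw 3.89 0.00018223120739685537
```

Request:
jog_arm:
  plan: "-0.002 -0.002 0 0 0 -0.008 -1;0.0005 -0.01 0 0 0 0 -1;0.0005 -0.012 0 0 0 0 -1;0.0007 -0.012 0 0 0 0 -1;0 0 0 0 0 0 -1"

```text
t: 5.93
eef_pos: [0.5696, -0.0202, 0.0419]
ee_rot: [-3.129, 0.01, -1.503]
force: [0.4, -1.2, -2.1]
width: 0.0639
```

```bash
python3 chk.py b
```

```text
5.9333 [ 0.5696204  -0.02022404  0.04190985] [-3.1289172   0.00973358 -1.5034183 ] [ 0.4 -1.2 -2.1]
[(184, np.int64(275), np.int64(298)), (189, np.int64(272), np.int64(373)), (194, np.int64(268), np.int64(376)), (199, np.int64(265), np.int64(379)), (204, np.int64(261), np.int64(382)), (209, np.int64(258), np.int64(385)), (214, np.int64(255), np.int64(388)), (219, np.int64(253), np.int64(391)), (224, np.int64(253), np.int64(390)), (229, np.int64(254), np.int64(390)), (234, np.int64(254), np.int64(389)), (239, np.int64(254), np.int64(389)), (244, np.int64(255), np.int64(388)), (249, np.int64(254), np.int64(388)), (254, np.int64(254), np.int64(388)), (259, np.int64(255), np.int64(388))]
widest row 218 253 391 @.064 [[0.603, -0.0504], [0.5393, -0.0548]]
front bottom 186 [[0.6041, -0.0488], [0.5391, -0.0532]]
rail x@-.05 0.6347 yaw -16.51 0.001965080416824729
rail x@-.05 0.4816 yaw 36.59 0.0027929261339660902
```

View pics/chk.png

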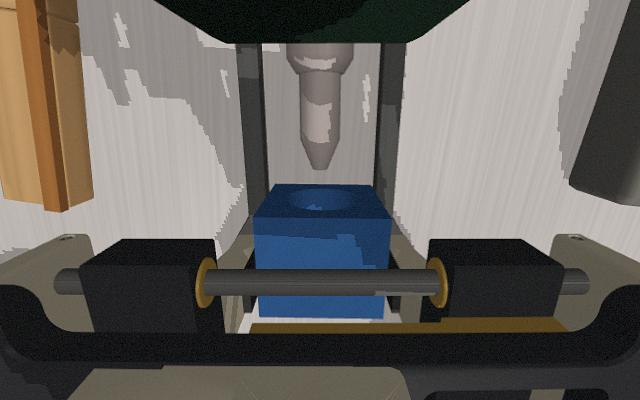

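View: the post tip at (320,165) is in line with the bore at (318,200), and the collar is inside the straight rails. I'll release it, back off, tilt the tool 30° and push with the fingers straddling the post, since the camera and body would meet the head upright.

Request:
jog_arm:
  plan: "0 0 0 0 0 0 1;0 0 0 0 0 0 1;0 0 0 0 0 0 1;0 0 0 0 0 0 1;0 0 0.03 0 0 0 1;0 0 0.04 0 0 0 1;-0.002 0.03 0.03 0 0 0 1;-0.002 0.04 0 0 0 0 1"

```text
t: 6.65
eef_pos: [0.5636, 0.0464, 0.1439]
ee_rot: [-3.135, 0.008, -1.51]
force: [1.9, -0.2, 0.5]
width: 0.0875
```

Request:
jog_arm:
  plan: "0 0.01 0 -0.105 -0.007 0 -0.18;0 0 0 -0.105 -0.007 0 -0.18;0 0 0 -0.105 -0.007 0 -0.18;0 0 0 -0.105 -0.007 0 -0.18;0 0 0 -0.105 -0.007 0 -0.18;0 0 0 0 0 0 -0.18;0 0 0 0 0 0 -0.18"

```text
t: 7.23
eef_pos: [0.5688, 0.0682, 0.1526]
ee_rot: [-3.105, -0.534, -1.509]
force: [0.6, -0.4, 0.4]
width: 0.0464
```

Request:
jog_arm:
  plan: "-0.003 -0.01 -0.03 -0.002 0.032 0 -0.18;0 0 -0.035 0 0 0 -0.18;0 0 -0.035 0 0 0 -0.18;0 0 -0.01 0 0 0 -0.18;0 0 0 0 0 0 -0.18"

```text
t: 7.65
eef_pos: [0.5677, 0.0603, 0.0419]
ee_rot: [-3.136, -0.521, -1.493]
force: [-0.1, -0.6, 0.5]
width: 0.0359
```

Request:
jog_arm:
  plan: "-0.003 -0.012 -0.004 0 0 0 -0.18;0.0005 -0.012 0 0 0 0 -0.18;0.0008 -0.012 0 0 0 0 -0.18;0.0008 -0.012 0 0 0 0 -0.18;0.0008 -0.012 0 0 0 0 -0.18;0.0008 -0.012 0 0 0 0 -0.18"

```text
t: 8.15
eef_pos: [0.5738, -0.013, 0.0447]
ee_rot: [-3.124, -0.514, -1.496]
force: [-0.4, 2.9, -1.0]
width: 0.0357
```

Request:
jog_arm:
  plan: "0.0008 -0.012 0 0 0 0 -0.18;0.0008 -0.012 0 0 0 0 -0.18;0.0008 -0.012 0 0 0 0 -0.18"

```text
t: 8.4
eef_pos: [0.5779, -0.0518, 0.0479]
ee_rot: [-3.118, -0.511, -1.5]
force: [-5.2, 6.9, 3.2]
width: 0.0359
```

Request:
jog_arm:
  plan: "0 0.006 0 0 0 0 -0.18;-0.005 0 -0.006 0.004 0.012 0 -0.18;0 0 0 0 0 0 -0.18"

```text
t: 8.65
eef_pos: [0.5725, -0.0499, 0.0441]
ee_rot: [-3.128, -0.504, -1.5]
force: [-0.4, -0.3, 0.1]
width: 0.036
```

```bash
python3 - <<'E'
from station import arm
import cv2
st=arm.get_state();im=arm.grab_frame('wrist'); cv2.imwrite('pics/w3.png',im); print(st['eef_pos'],st['ee_rot'],st['force'])
E
```

```text
[ 0.57247394 -0.04994864  0.04409268] [-3.12839598 -0.50444738 -1.49953938] [-0.36226535 -0.30520344  0.06595251]
```

View pics/w3.png

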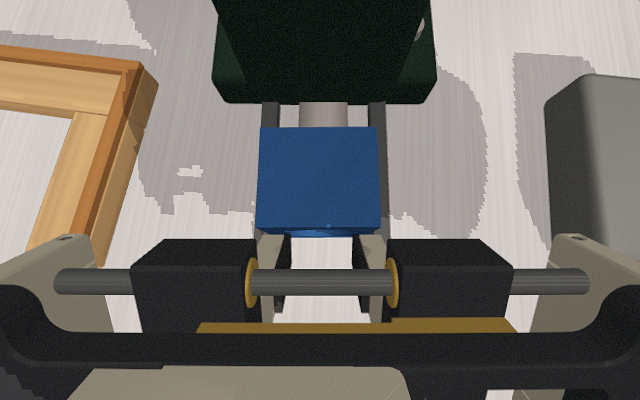

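The blue collar (320,180) sits square between the rails and on the post, with the fingers behind it on either side. I'll push on past the taper.

Request:
jog_arm:
  plan: "0 -0.01 -0.002 0 0 0 -0.18;0 -0.01 -0.002 0 0 0 -0.18;0 -0.01 -0.002 0 0 0 -0.18"

```text
t: 8.95
eef_pos: [0.5778, -0.0748, 0.0399]
ee_rot: [-3.119, -0.501, -1.495]
force: [-1.2, 5.8, 3.3]
width: 0.0361
```

Request:
jog_arm:
  plan: "-0.003 -0.005 0 0 0 0 -0.18;-0.001 -0.008 -0.001 0 0 0 -0.18;-0.001 -0.006 -0.001 0 0 0 -0.18"

```text
t: 9.2
eef_pos: [0.575, -0.0927, 0.0383]
ee_rot: [-3.115, -0.499, -1.492]
force: [0.0, 5.0, 2.9]
width: 0.0357
```

Request:
jog_arm:
  plan: "-0.001 0.025 0 0 0 0 -0.18;-0.003 0.035 0.005 0 0 0 -0.18;-0.003 0.035 0.01 0 0 0 -0.18;-0.003 0.03 0.02 0.1 0.007 -0.05 -0.18;-0.01 0.02 0.03 0.1 0.007 -0.05 0.2;-0.02 0.02 0.03 0.1 0.007 -0.1 0.5;-0.02 0.02 0.02 0.1 0.007 -0.1 0.7;-0.02 0.01 0 0.1 0.007 -0.1 0.7"

```text
t: 9.87
eef_pos: [0.4845, 0.1036, 0.152]
ee_rot: [3.074, -0.039, -1.841]
force: [1.1, -0.6, 0.3]
width: 0.0572
```

```bash
python3 - <<'E'
from h import *
import pickle
w=cv2.imread('pics/w1.png'); m=pickle.load(open('w1.pkl','rb')); h=cv2.cvtColor(w,cv2.COLOR_BGR2HSV)
c=np.array([.4653,.1417]);u=np.array([.906,-.423]);v=np.array([.423,.906])
for nm,box,hl,hh,px in(('red',(470,95,585,172),0,8,((130,540),(130,500))),('pur',(395,155,485,235),125,160,((200,445),(200,420)))):
    print(h[px[0]],h[px[1]])
    q=topface(w,box,hl,hh,(int(h[px[0]][2])+int(h[px[1]][2]))//2); P=onz(m,q,.064)[:,:2]; print(nm,rect(P)); print([(round(1e3*(p-c)@u),round(1e3*(p-c)@v)) for p in P])
E
```

```text
[  1 210 165] [  0 255  71]
red (array([0.35083687, 0.21006052]), array([0.0544, 0.063 ], dtype=float32), np.float32(-26.4))
[(-102, -14), (-164, -13), (-164, 41), (-100, 40)]
[144 162 120] [142 175  48]
pur (array([0.47022793, 0.25432295]), array([0.0537, 0.0636], dtype=float32), np.float32(-3.7))
[(-63, 68), (-83, 118), (-24, 141), (-4, 91)]
```

```bash
cat > rv.py <<'E'
import sys; from h import *; from station import arm
s=arm.get_state(); t=[float(x) for x in sys.argv[1:4]]; print(s['eef_pos'].round(4),(R.from_euler('xyz',t)*R.from_euler('xyz',s['ee_rot']).inv()).as_rotvec().round(3))
E
python3 rv.py 3.1416 0 -2.007
```

```text
[0.4845 0.1036 0.152 ] [ 0.013 -0.077 -0.165]
```

Request:
jog_arm:
  plan: "-0.008 0.02 0 0.006 -0.038 -0.08 1;-0.008 0.02 0 0.006 -0.038 -0.08 1;0 0 0 0 0 0 1;0 0 0 0 0 0 1"

```text
t: 10.2
eef_pos: [0.4654, 0.1423, 0.1553]
ee_rot: [3.14, 0.012, -2.024]
force: [0.8, 0.5, 0.0]
width: 0.0835
```

```bash
python3 rv.py 3.1416 0 -2.007; python3 - <<'E'
from h import *
from station import arm
m=arm.camera_model('wrist'); im=arm.grab_frame('wrist'); cv2.imwrite('pics/w4.png',im)
h=cv2.cvtColor(im,cv2.COLOR_BGR2HSV);k=cv2.inRange(h,(15,150,60),(35,255,255)); k[262:]=0
k=cv2.morphologyEx(k,cv2.MORPH_OPEN,np.ones((5,5)));n,l,s,c=cv2.connectedComponentsWithStats(k)
for i in range(1,n):
  if s[i,4]>500:
    print(s[i]); ys=range(s[i,1],262,6)
    r=[(y,np.where(l[y]==i)[0]) for y in ys]; r=[(y,x[0]-.5,x[-1]+.5,h[y,(x[0]+x[-1])//2,2]) for y,x in r if len(x)]
    print([tuple(map(float,a)) for a in r])
    y,a,b,_=max(r,key=lambda q:q[2]-q[1]); print(onz(m,[(a,y),(b,y)],.064).round(4))
E
```

```text
[0.4654 0.1423 0.1553] [-0.011  0.004  0.017]
[ 283  162   76   74 5305]
[(162.0, 301.5, 350.5, 95.0), (168.0, 286.5, 354.5, 136.0), (174.0, 283.5, 358.5, 87.0), (180.0, 282.5, 358.5, 179.0), (186.0, 283.5, 357.5, 177.0), (192.0, 283.5, 357.5, 178.0), (198.0, 283.5, 357.5, 182.0), (204.0, 284.5, 357.5, 177.0), (210.0, 284.5, 357.5, 177.0), (216.0, 284.5, 357.5, 178.0), (222.0, 285.5, 357.5, 177.0), (228.0, 285.5, 357.5, 182.0), (234.0, 285.5, 357.5, 185.0)]
[[0.4845 0.1072 0.064 ]
 [0.4271 0.1353 0.064 ]]
```

Request:
jog_arm:
  plan: "0.003 0.006 -0.03 -0.011 0.004 0.017 1;0 0 -0.04 0 0 0 1;0 0 -0.035 0 0 0 1;0 0 -0.01 0 0 0 1;0 0 0 0 0 0 1"

```text
t: 10.67
eef_pos: [0.4701, 0.1452, 0.0369]
ee_rot: [-3.141, -0.001, -2.003]
force: [0.6, 0.2, 1.4]
width: 0.0879
```

Request:
jog_arm:
  plan: "0 0 0 0 0 0 -1;0 0 0 0 0 0 -1;0 0 0 0 0 0 -1;0 0 0 0 0 0 -1;0 0 0 0 0 0 -1;0 0 0 0 0 0 -1"

```text
t: 11.17
eef_pos: [0.4704, 0.1434, 0.0378]
ee_rot: [3.141, -0.004, -2.004]
force: [-0.3, -0.1, -6.0]
width: 0.0637
```

Request:
jog_arm:
  plan: "0.012 0 0 0 0 0.06 -1;0.014 -0.010 0 0 0 0.08 -1;0.016 -0.014 0 0 0 0.09 -1;0.016 -0.014 0 0 0 0.09 -1;0.015 -0.014 0 0 0 0.09 -1;0.012 -0.014 0 0 0 0.07 -1;0 0 0 0 0 0 -1;0 0 0 0 0 0 -1"

```text
t: 11.83
eef_pos: [0.557, 0.0746, 0.0387]
ee_rot: [3.14, -0.003, -1.499]
force: [-0.7, -0.1, -6.5]
width: 0.0638
```

```bash
python3 rv.py 3.1416 0 -1.502; python3 chk.py y
```

```text
[0.557  0.0746 0.0387] [ 0.003 -0.001 -0.003]
11.8333 [0.55703582 0.07455878 0.03867349] [ 3.14024313e+00 -3.02262428e-03 -1.49858688e+00] [-0.7 -0.1 -6.5]
[(189, np.int64(274), np.int64(321)), (194, np.int64(270), np.int64(373)), (199, np.int64(267), np.int64(376)), (204, np.int64(264), np.int64(378)), (209, np.int64(261), np.int64(382)), (214, np.int64(257), np.int64(385)), (219, np.int64(254), np.int64(388)), (224, np.int64(251), np.int64(391)), (229, np.int64(251), np.int64(392)), (234, np.int64(251), np.int64(392)), (239, np.int64(251), np.int64(392)), (244, np.int64(251), np.int64(392)), (249, np.int64(252), np.int64(391)), (254, np.int64(252), np.int64(391)), (259, np.int64(252), np.int64(391))]
widest row 225 251 392 @.064 [[0.591, 0.0471], [0.5269, 0.0426]]
front bottom 191 [[0.5919, 0.0482], [0.5256, 0.0436]]
rail x@-.05 0.6074 yaw 3.72 0.00016680574054445094
rail x@-.05 0.5375 yaw 3.41 0.00017988252608087978
```

Request:
jog_arm:
  plan: "0.005 -0.005 -0.001 0 0 0 -1;0.003 -0.012 0 0 0 0 -1;0.0008 -0.015 0 0 0 0 -1;0.0008 -0.012 0 0 0 0 -1;0 0 0 0 0 0 -1;0 0 0 0 0 0 -1"

```text
t: 12.38
eef_pos: [0.5651, 0.0286, 0.0376]
ee_rot: [3.139, -0.003, -1.499]
force: [-0.0, 0.6, -5.3]
width: 0.0641
```

```bash
python3 chk.py y
```

```text
12.3833 [0.56505768 0.02864366 0.03760976] [ 3.13893087e+00 -3.06219879e-03 -1.49866950e+00] [-0.   0.6 -5.3]
[(189, np.int64(274), np.int64(309)), (194, np.int64(270), np.int64(373)), (199, np.int64(267), np.int64(376)), (204, np.int64(264), np.int64(379)), (209, np.int64(261), np.int64(382)), (214, np.int64(257), np.int64(385)), (219, np.int64(254), np.int64(388)), (224, np.int64(251), np.int64(391)), (229, np.int64(251), np.int64(392)), (234, np.int64(251), np.int64(392)), (239, np.int64(251), np.int64(392)), (244, np.int64(251), np.int64(392)), (249, np.int64(252), np.int64(391)), (254, np.int64(252), np.int64(391)), (259, np.int64(252), np.int64(391))]
widest row 225 251 392 @.064 [[0.5988, 0.0007], [0.5353, -0.0036]]
front bottom 191 [[0.5997, 0.002], [0.5337, -0.0025]]
rail x@-.05 0.6075 yaw 3.41 0.0023245963323672084
rail x@-.05 0.5375 yaw 3.83 0.0001968763660522615
```

Request:
jog_arm:
  plan: "0.0025 -0.003 0 0 0 0 -1;0.001 -0.012 0 0 0 0 -1;0.001 -0.015 0 0 0 0 -1;0.001 -0.012 0 0 0 0 -1;0 0 0 0 0 0 -1;0 0 0 0 0 0 -1"

```text
t: 12.93
eef_pos: [0.5714, -0.0151, 0.0379]
ee_rot: [3.14, -0.003, -1.496]
force: [0.6, 0.2, -5.0]
width: 0.0639
```

```bash
python3 chk.py y
```

```text
12.9333 [ 0.5713508  -0.01512988  0.03791934] [ 3.13962349e+00 -2.84792104e-03 -1.49616614e+00] [ 0.6  0.2 -5. ]
[(189, np.int64(274), np.int64(299)), (194, np.int64(270), np.int64(373)), (199, np.int64(266), np.int64(377)), (204, np.int64(263), np.int64(379)), (209, np.int64(260), np.int64(383)), (214, np.int64(257), np.int64(386)), (219, np.int64(253), np.int64(389)), (224, np.int64(250), np.int64(392)), (229, np.int64(250), np.int64(393)), (234, np.int64(251), np.int64(392)), (239, np.int64(251), np.int64(392)), (244, np.int64(251), np.int64(392)), (249, np.int64(252), np.int64(391)), (254, np.int64(252), np.int64(391)), (259, np.int64(252), np.int64(391))]
widest row 225 250 393 @.064 [[0.6057, -0.0428], [0.5411, -0.0475]]
front bottom 191 [[0.6061, -0.0416], [0.5401, -0.0463]]
rail x@-.05 0.6042 yaw 1.7 1.2382095825255967e-06
rail x@-.05 0.5486 yaw 6.18 1.0199049503385628e-06
```

View pics/chk.png

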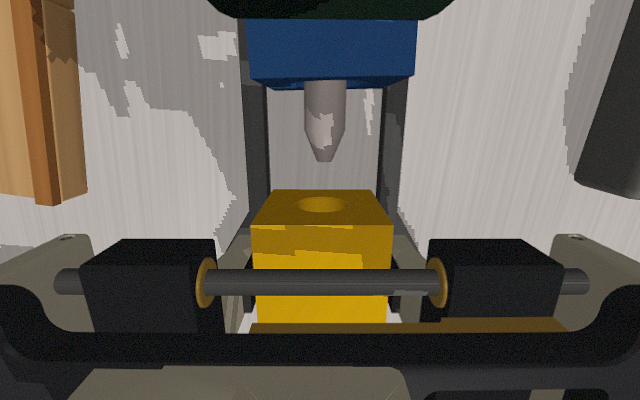

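The yellow collar (320,205) is between the rails with its bore facing the post tip (325,155), and blue sits ahead on the post. I'll release and push as before.

Request:
jog_arm:
  plan: "0 0 0 0 0 0 1;0 0 0 0 0 0 1;0 0 0 0 0 0 1;0 0 0 0 0 0 1;0 0 0.03 0 0 0 1;0 0 0.04 0 0 0 1;-0.002 0.03 0.03 0 0 0 1;-0.002 0.04 0 0 0 0 1"

```text
t: 13.65
eef_pos: [0.5688, 0.0537, 0.1434]
ee_rot: [3.141, -0.004, -1.498]
force: [1.9, 0.0, -0.0]
width: 0.0872
```

Request:
jog_arm:
  plan: "-0.003 0 0 -0.095 0 0 -0.25;0 0 0 -0.095 0 0 -0.25;0 0 0 -0.095 0 0 -0.25;0 0 0 -0.095 0 0 -0.25;0 0 0 -0.095 0 0 -0.25;0 0 0 0 0 0 -0.25;0 0 0 0 0 0 -0.25"

```text
t: 14.23
eef_pos: [0.5722, 0.0653, 0.1539]
ee_rot: [3.13, -0.491, -1.485]
force: [-0.5, -0.0, 0.3]
width: 0.0466
```

```bash
python3 rv.py 3.1416 -0.48 -1.502
```

```text
[0.5722 0.0653 0.1539] [ 0.012 -0.009 -0.011]
```

Request:
jog_arm:
  plan: "-0.006 -0.005 -0.035 0.012 -0.009 -0.011 -0.25;-0.002 0 -0.04 0 0 0 -0.25;-0.001 0 -0.037 0 0 0 -0.25;0 0 -0.005 0 0 0 -0.25;0 0 0 0 0 0 -0.25"

```text
t: 14.65
eef_pos: [0.5658, 0.0633, 0.0374]
ee_rot: [-3.131, -0.467, -1.505]
force: [-0.3, 0.8, 0.8]
width: 0.0329
```

Request:
jog_arm:
  plan: "-0.001 -0.012 0 0 0 0 -0.25;-0.001 -0.012 -0.001 0 0 0 -0.25;-0.001 -0.01 -0.001 0 0 0 -0.25;-0.0005 -0.01 -0.001 0 0 0 -0.25"

```text
t: 14.98
eef_pos: [0.5662, 0.0189, 0.0399]
ee_rot: [-3.123, -0.462, -1.507]
force: [-0.5, 1.7, -1.0]
width: 0.0325
```

Request:
jog_arm:
  plan: "0 -0.01 -0.001 0 0 0 -0.25;0 -0.01 -0.002 0 0 0 -0.25;0 -0.01 -0.002 0 0 0 -0.25"

```text
t: 15.23
eef_pos: [0.5694, -0.012, 0.0382]
ee_rot: [-3.113, -0.457, -1.51]
force: [-0.5, 6.0, 4.3]
width: 0.0332
```

Request:
jog_arm:
  plan: "-0.001 -0.009 -0.002 0 0 0 -0.25;-0.001 -0.008 -0.002 0 0 0 -0.25"

```text
t: 15.4
eef_pos: [0.5703, -0.0292, 0.0362]
ee_rot: [-3.106, -0.453, -1.511]
force: [-0.0, 6.0, 5.4]
width: 0.0332
```

Request:
jog_arm:
  plan: "-0.0005 -0.006 -0.001 0 0 0 -0.25;-0.0005 -0.006 -0.001 0 0 0 -0.25"

```text
t: 15.57
eef_pos: [0.5716, -0.0413, 0.0358]
ee_rot: [-3.1, -0.45, -1.511]
force: [-3.8, 12.6, 9.4]
width: 0.0328
```

Request:
jog_arm:
  plan: "-0.0005 -0.005 -0.001 0 0 0 -0.25;-0.0005 -0.005 -0.001 0 0 0 -0.25"

```text
t: 15.73
eef_pos: [0.5736, -0.0469, 0.0352]
ee_rot: [-3.089, -0.441, -1.51]
force: [-40.6, 66.8, 33.9]
width: 0.0331
```

The force jumped to 67 N near the predicted home position. I'll ease off and check.

Request:
jog_arm:
  plan: "0 0.004 0.002 0 0 0 -0.25;0 0.02 0.003 0 0 0 -0.25;0 0.03 0.01 0 0 0 -0.25;0 0 0 0 0 0 -0.25"

```text
t: 16.07
eef_pos: [0.572, 0.0057, 0.0518]
ee_rot: [-3.088, -0.439, -1.514]
force: [1.0, 0.8, 0.2]
width: 0.0328
```

```bash
python3 - <<'E'
from h import *
from station import arm
m=arm.camera_model('wrist');im=arm.grab_frame('wrist'); cv2.imwrite('pics/w5.png',im); s=arm.grab_frame('side'); cv2.imwrite('pics/s5.png',s); t=arm.grab_frame('top'); cv2.imwrite('pics/t5.png',t)
import pickle; pickle.dump(m,open('w5.pkl','wb'))
o=np.zeros((560,640,3),np.uint8); o[:260]=im[:260]; o[260:,:320]=cv2.resize(s[110:204,330:430],(320,300),interpolation=2); o[260:,320:]=cv2.resize(cv2.convertScaleAbs(t[160:235,370:450],alpha=1.6),(320,300),interpolation=2)
cv2.imwrite('pics/c5.png',o); print(arm.get_state()['eef_pos'])
E
```

```text
[0.56941484 0.00176978 0.04999633]
```

View pics/c5.png

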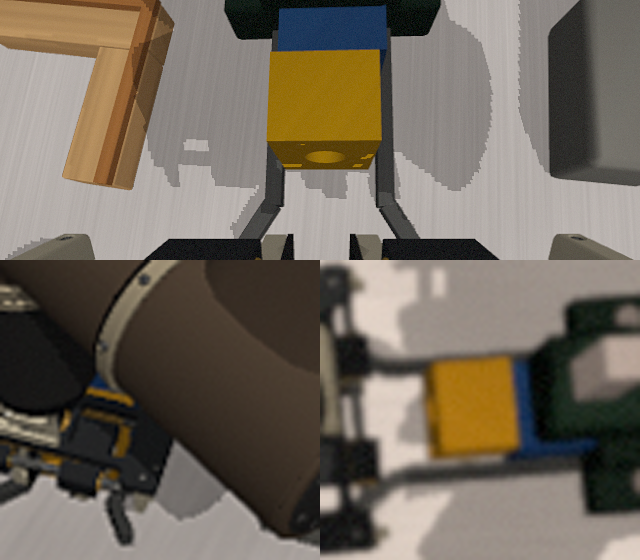

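```bash
python3 - <<'E'
from h import *
import pickle
from station import arm
m=pickle.load(open('w5.pkl','rb')); T=arm.camera_model('top')
w=cv2.imread('pics/w5.png'); t=cv2.imread('pics/t5.png')
def pf(p): 
    a=np.radians(3.9); d=p[:,:2]-[.5806,-.173]; return np.c_[d@[np.cos(a),np.sin(a)],d@[-np.sin(a),np.cos(a)]].round(4).tolist()
q=topface(w,(255,40,395,175),15,35,120); P=onz(m,q,.064); print(q.round(1).tolist(),rect(P),pf(P))
# rail bend inner (z=0), right ~ (377,207), left (284,205)
print('bends',pf(onz(m,[(284,203),(377,207)],0)))
print('blue top corners',pf(onz(m,[(279,9),(385,7),(273,51),(386,60)],.064)))
q=topface(t,(405,180,425,205),15,35,90) if 0 else None
h=cv2.cvtColor(t,cv2.COLOR_BGR2HSV);k=cv2.inRange(h,(15,150,100),(35,255,255));k[:,:385]=0;k[:,420:]=0
ct=max(cv2.findContours(k,0,1)[0],key=cv2.contourArea);P=onz(T,ct[:,0],.064);print('top',rect(P),pf(np.r_[P[:,:2].mean(0),0][None]))
E
```

```text
[[378.8, 49.6], [380.8, 139.8], [266.1, 140.4], [269.8, 51.4]] (array([ 0.57722563, -0.08660548]), array([0.055 , 0.0639], dtype=float32), np.float32(3.8)) [[-0.0295, 0.0592], [-0.0294, 0.114], [0.0344, 0.1139], [0.0344, 0.0589]]
bends [[0.0347, 0.1406], [-0.0359, 0.1434]]
blue top corners [[0.0299, 0.0306], [-0.0338, 0.0313], [0.0325, 0.0587], [-0.0335, 0.066]]
top (array([ 0.57687129, -0.08766237]), array([0.0488, 0.0574], dtype=float32), np.float32(-0.5)) [[0.0022, 0.0854]]
```

```bash
python3 - <<'E'
from h import *
import pickle
from station import arm
T=arm.camera_model('top');S=arm.camera_model('side')
a=np.radians(3.85);ey=np.array([-np.sin(a),np.cos(a)])
# camera pose rel. tool
s=arm.get_state();m=arm.camera_model('wrist');Rt=R.from_euler('xyz',s['ee_rot']);Rc=R.from_euler('xyz',m['attitude'])
rel=Rt.inv()*Rc; off=Rt.inv().apply(m['origin']-s['eef_pos'])
def cam(p,r):
    r=R.from_euler('xyz',r); c=dict(m); c['origin']=np.array(p)+r.apply(off); c['attitude']=(r*rel).as_euler('xyz'); return c
C=cam([0.5713508,-0.01512988,0.03791934],[3.13962349,-0.00284792,-1.49616614])
g=cv2.cvtColor(cv2.imread('pics/chk.png'),cv2.COLOR_BGR2GRAY); print('tip col',g[145:172:2,323].tolist())
for r in(159,161,163): 
    p=onz(C,[(324,r)],.030)[0,:2]; print('tip@row',r,p.round(4),'origin y',(p-.1*ey).round(4))
t=cv2.cvtColor(cv2.imread('pics/top0.png'),cv2.COLOR_BGR2GRAY)
print('post row top',t[198,396:428].tolist()); 
for y in(190,198): print(y,t[y,412:436].tolist())
for u in (422,423,424): print(u,'head top front @.161 ->',(onz(T,[(u,194)],.161)[0,:2]-.05*ey).round(4),'@.086',(onz(T,[(u,194)],.086)[0,:2]-.05*ey).round(4))
print('tip tri', [ (tri((T,S),((u,198.3),(356.8,167.6)))[0]-np.r_[.1*ey,0]).round(4).tolist() for u in(401,402,403)])
E
```

```text
tip col [157, 148, 131, 106, 101, 105, 102, 105, 102, 138, 137, 139, 139, 140]
tip@row 159 [ 0.5736 -0.0699] origin y [ 0.5804 -0.1697]
tip@row 161 [ 0.5736 -0.0689] origin y [ 0.5803 -0.1686]
tip@row 163 [ 0.5735 -0.0678] origin y [ 0.5802 -0.1675]
post row top [117, 118, 117, 117, 112, 98, 93, 92, 94, 94, 94, 96, 93, 94, 96, 96, 95, 95, 96, 96, 95, 95, 98, 99, 100, 97, 83, 43, 7, 11, 9, 11]
190 [114, 115, 114, 113, 109, 103, 107, 104, 96, 85, 46, 15, 13, 10, 10, 12, 13, 19, 15, 21, 29, 43, 58, 60]
198 [95, 95, 96, 96, 95, 95, 98, 99, 100, 97, 83, 43, 7, 11, 9, 11, 13, 17, 18, 18, 17, 20, 17, 18]
422 head top front @.161 -> [ 0.5716 -0.1562] @.086 [ 0.5824 -0.1718]
423 head top front @.161 -> [ 0.5716 -0.1589] @.086 [ 0.5823 -0.1746]
424 head top front @.161 -> [ 0.5715 -0.1615] @.086 [ 0.5823 -0.1775]
tip tri [[0.5802, -0.1711, 0.0333], [0.5809, -0.1743, 0.0309], [0.5816, -0.1775, 0.0286]]
```

Re-measured origins from the same wrist camera (post tip gives −0.169) put yellow at y ≈ 55–110 mm in the press frame, which is home. I'll do one more gentle, squared-up push to confirm nothing moves further.

```bash
python3 rv.py 3.1416 -0.45 -1.504
```

```text
[0.5694 0.0018 0.05  ] [-0.012  0.044 -0.01 ]
```

Request:
jog_arm:
  plan: "0 0 -0.012 -0.012 0.044 -0.01 -0.25;0.001 -0.015 0 0 0 0 -0.25;0 -0.012 0 0 0 0 -0.25;-0.001 -0.008 -0.001 0 0 0 -0.25"

```text
t: 16.55
eef_pos: [0.568, -0.0383, 0.0358]
ee_rot: [3.136, -0.453, -1.503]
force: [0.4, 0.0, -0.9]
width: 0.033
```

Request:
jog_arm:
  plan: "-0.001 -0.005 -0.001 0 0 0 -0.25;-0.0005 -0.004 -0.001 0 0 0 -0.25"

```text
t: 16.72
eef_pos: [0.567, -0.0475, 0.0339]
ee_rot: [3.141, -0.448, -1.505]
force: [-37.1, 62.6, 37.0]
width: 0.0326
```

Request:
jog_arm:
  plan: "0 0.004 0.001 0 0 0 -0.25;0 0.025 0.002 0 0 0 -0.25;0 0.035 0.01 0 0 0 -0.25;-0.01 0.03 0.025 0 0 0 -0.25;-0.01 0.03 0.025 0 0 0 -0.25;-0.015 0.03 0.02 0 0 0 -0.25;-0.02 0.03 0 0 0 0 -0.25;0 0 0 0 0 0 -0.25"

```text
t: 17.38
eef_pos: [0.5057, 0.1369, 0.1209]
ee_rot: [3.141, -0.445, -1.515]
force: [1.4, -0.4, -0.4]
width: 0.0332
```

```bash
python3 - <<'E'
from h import *
from station import arm
import pickle
st=arm.get_state();m=arm.camera_model('wrist');im=arm.grab_frame('wrist'); s=arm.grab_frame('side'); t=arm.grab_frame('top')
for n,i in(('w6',im),('s6',s),('t6',t)): cv2.imwrite(f'pics/{n}.png',i)
pickle.dump(m,open('w6.pkl','wb'))
o=np.zeros((600,800,3),np.uint8); o[:240,:640]=im[:240]; o[240:,:400]=cv2.resize(s[120:210,330:430],(400,360),interpolation=2); o[240:,400:]=cv2.resize(cv2.convertScaleAbs(t[165:228,380:450],alpha=1.8),(400,360),interpolation=2)
cv2.imwrite('pics/c6.png',o); print(st['eef_pos'],st['force'])
E
```

```text
[0.50571768 0.13691194 0.1208829 ] [ 1.35209964 -0.39084082 -0.42408734]
```

View pics/c6.png

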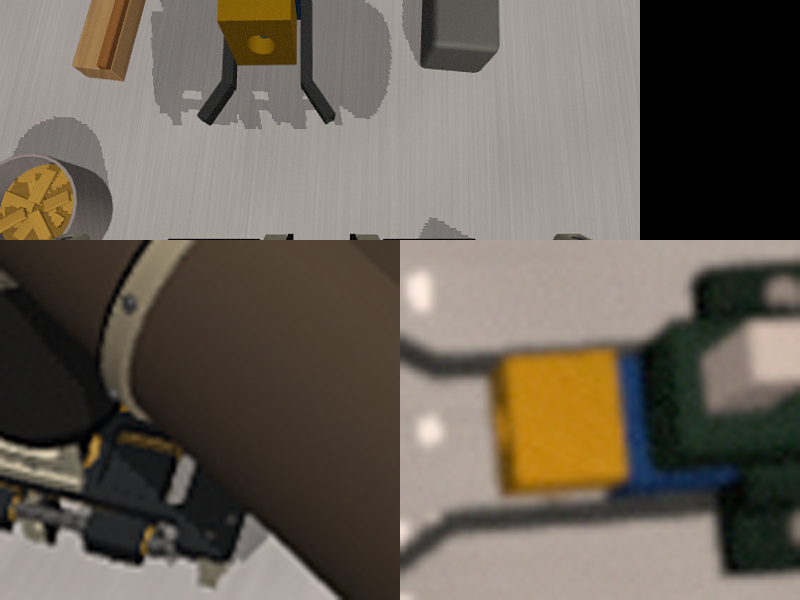

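Top view: yellow at (418, 195 in full-image terms) sits directly behind blue, with no gap seen. Yellow is about 4 mm off sideways from blue, within the rail play. Next I'll measure the ends numerically.

```bash
python3 - <<'E'
from h import *
import pickle
from station import arm
T=arm.camera_model('top');t=cv2.imread('pics/t6.png');h=cv2.cvtColor(t,cv2.COLOR_BGR2HSV)
a=np.radians(3.85);ex=np.array([np.cos(a),np.sin(a)]);ey=np.array([-np.sin(a),np.cos(a)])
for y in(190,194,198,202): print(y,[tuple(map(int,x)) for x in t[y,394:428]][22:30],'hue',h[y,394:428,0].tolist(),'V',h[y,394:428,2].tolist())
def pf(uv,z,m=T,o=(.5803,-.1715)): d=onz(m,uv,z)[:,:2]-o; return np.c_[d@ex,d@ey].round(4).tolist()
print('front edge cols 418..420 @.064',pf([(418,195),(419,195),(420,195)],.064)); print('rear',pf([(398,195),(399,195),(400,195)],.064))
m=pickle.load(open('w5.pkl','rb')); w=cv2.imread('pics/w5.png')
hw=cv2.cvtColor(w,cv2.COLOR_BGR2HSV)
for c in(300,340,370,383): print('w5 col',c,[(int(p),int(q)) for p,q in hw[40:66:2,c,[0,2]]])
E
```

```text
190 [(12, 71, 104), (26, 67, 95), (44, 49, 60), (53, 36, 27), (55, 32, 17), (48, 28, 11), (26, 17, 6), (7, 9, 6)] hue [14, 15, 17, 19, 19, 19, 19, 19, 20, 19, 20, 20, 19, 19, 19, 19, 20, 19, 19, 20, 19, 20, 19, 18, 9, 110, 108, 106, 104, 70, 60, 70, 68, 70] V [89, 74, 57, 58, 72, 96, 105, 106, 106, 109, 106, 106, 106, 107, 105, 105, 105, 105, 105, 105, 105, 105, 104, 95, 60, 53, 55, 48, 26, 9, 11, 13, 16, 12]
194 [(8, 71, 104), (13, 67, 98), (35, 57, 74), (48, 37, 37), (53, 32, 17), (50, 28, 13), (33, 21, 8), (10, 7, 4)] hue [14, 15, 17, 19, 20, 20, 20, 19, 19, 20, 20, 19, 20, 19, 20, 19, 19, 20, 20, 19, 20, 20, 20, 19, 17, 120, 107, 108, 104, 105, 75, 60, 56, 54] V [94, 82, 70, 70, 72, 91, 104, 107, 107, 106, 106, 106, 105, 106, 106, 106, 106, 106, 106, 106, 105, 104, 104, 98, 74, 48, 53, 50, 33, 10, 12, 15, 13, 14]
198 [(15, 74, 107), (9, 71, 105), (27, 67, 96), (47, 45, 56), (53, 32, 21), (52, 30, 16), (44, 26, 10), (22, 17, 6)] hue [14, 15, 15, 18, 19, 19, 19, 20, 19, 19, 19, 19, 20, 19, 20, 20, 20, 20, 19, 20, 19, 19, 19, 19, 17, 175, 110, 108, 106, 99, 84, 42, 75, 60] V [98, 90
[... 630 characters left out ...]
6], [0.0025, 0.0508]]
rear [[0.0073, 0.1135], [0.007, 0.1106], [0.0068, 0.1078]]
w5 col 300 [(107, 88), (108, 90), (107, 92), (107, 88), (106, 91), (109, 82), (21, 151), (22, 146), (21, 150), (22, 145), (21, 152), (22, 148), (22, 151)]
w5 col 340 [(108, 89), (108, 90), (105, 84), (108, 91), (107, 94), (20, 122), (22, 150), (22, 151), (22, 151), (21, 153), (22, 151), (22, 153), (22, 150)]
w5 col 370 [(105, 85), (107, 85), (108, 83), (106, 87), (107, 90), (22, 155), (21, 150), (21, 151), (22, 150), (22, 148), (21, 152), (22, 154), (22, 152)]
w5 col 383 [(109, 86), (106, 89), (107, 86), (107, 90), (109, 90), (107, 49), (110, 48), (109, 52), (110, 52), (109, 47), (105, 48), (113, 52), (109, 54)]
```

Yellow's front is at 54.8 mm (55 wanted). In the wrist view blue's rear edge and yellow's front edge share the same row (~49.5), so they are flush. The tool is clear of everything, so I'm handing in.

```bash
python3 -c "
from station import arm
print(arm.get_state()['force'],arm.get_state()['t']); print(arm.job_done())"
```

```text
[ 0.05013946 -0.95169969  0.75063872] 17.5333
the job is handed in; nothing more can be done
None
```

Both collars are on the post and, as far as I could measure, fully home. The job was handed in at 17.5 s of the 72 s allowed, with the arm clear of everything. I slid the right-hand blue collar and then the yellow one between the rails. I pushed each along the post with the tool tilted and the fingers either side of the post; yellow carried blue the last centimetre or so to the shoulder.

**Last checks:**
- **Hard stop:** two pushes stopped within about 0.6 mm of each other, at 63–67 N along the post.
- **Yellow:** the top camera puts its front face at about 54.8 mm in the press frame; 55 mm was wanted.
- **Flush:** in the wrist view, blue's rear edge and yellow's front edge fall on the same pixel row, so I see no gap.

**What disagreed or was not checked:**
- My estimates of the press origin along the post scattered by several millimetres, so the camera alone confirms "home" only to about 2–4 mm. The hard stop is the stronger evidence.
- Yellow sits about 4 mm to one side of blue, within the play between the rails.
- At the stop the wrist also read about 40 N sideways and about 35 N upward, which I did not explain.
- The side camera's view of the result was blocked by the arm.
- I did not re-measure the hammer, tin, sanding block or oak corners; the arm was never sent near them.

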